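# Put the tools back into the foam-lined drawer

### The job

Put the two spanners, the yellow-handled screwdriver and the tape measure back into the foam-lined drawer, each into the cut-out that has its shape, lying fully home on the blue floor and the same way round as the cut-out. Leave the red-handled screwdriver lying where it is.

Things in the scene. Friction and masses are not known exactly. Their poses are not given: they have to be found in the camera images.
- big_spanner: The larger of two bright steel combination spanners, lying flat, 36 x 225 x 8 mm. Origin: centre of its underside; y along it, open jaw (36 mm wide) at -y, ring end (28 mm) at +y, z up. Shank 11 mm wide, from 1 to 6 mm high, its middle at x = -1.5 mm; grip it there at y = 0. About 0.14 kg.
- small_spanner: The smaller steel combination spanner, lying flat, 29 x 178 x 8 mm. Origin: centre of its underside; y along it, open jaw (29 mm wide) at -y, ring end (23 mm) at +y, z up. Shank 9 mm wide, from 1 to 6 mm high, its middle at x = -1.5 mm; grip it there at y = 0. About 0.14 kg.
- screwdriver_mid (a point): Screwdriver with a yellow handle, lying down, 32 x 216 x 33 mm. This point: on its axis at the middle of its length, 11 mm above the surface it lies on; y along it, handle at +y (from y = 4 to 108 mm, 32 mm wide and high), steel blade (6 mm thick) at -y, z up as it lies at the start. Grip the handle at y = 50 mm. About 0.09 kg.
- tape_measure: Yellow and black steel tape measure, standing, 34 x 97 x 68 mm; its case is 30 mm wide and reaches from y = -23 to 49 mm, the tape's 16 mm wide tongue sticks out at the bottom to y = -47 mm. Origin: underside, middle of the 97 mm length; y along it, tongue at -y, z up. Grip the case across at y = 13 mm. About 0.24 kg.
- insert_big_spanner: Foam insert 91 x 262 x 22 mm, fixed in the drawer, black over blue; the larger spanner's outline (242 long) is cut 14 mm deep, 8 mm clear all round; blue floor at z = 8 mm (18 above the bench). Origin: underside, middle of its far end; y towards its robot end, z up. Home: axes parallel, tool origin at (0, 131, 8) mm. Finger notch down to the floor at y = 131: 52 mm along, 72 across.
- insert_small_spanner: Foam insert 91 x 262 x 22 mm, fixed in the drawer, black over blue; the smaller spanner's outline (196 long) is cut 14 mm deep, 8 mm clear all round; blue floor at z = 8 mm (18 above the bench). Origin: underside, middle of its far end; y towards its robot end, z up. Home: axes parallel, tool origin at (0, 131, 8) mm. Finger notch down to the floor at y = 131: 52 mm along, 70 across.
- insert_screwdriver: Foam insert 91 x 262 x 22 mm, fixed in the drawer, black over blue; the yellow screwdriver's outline (234 long) is cut 14 mm deep, 8 mm clear all round; blue floor at z = 8 mm (18 above the bench). Origin: underside, middle of its far end; y towards its robot end, z up. Home: axes parallel, its mid point at (0, 131, 19) mm. Finger notch down to the floor at y = 181: 52 mm along, 84 across.
- insert_tape_measure: Foam insert 91 x 262 x 22 mm, fixed in the drawer, black over blue; the tape measure's outline (114 long) is cut 14 mm deep, 8 mm clear all round; blue floor at z = 8 mm (18 above the bench). Origin: underside, middle of its far end; y towards its robot end, z up. Home: axes parallel, tool origin at (0, 131, 8) mm. Finger notch down to the floor at y = 144: 52 mm along, 82 across.
- red_screwdriver: Screwdriver with a red handle, 28 x 196 x 29 mm, lying near the bench's front edge; no cut-out is its. Origin: middle of its length, on the underside; y along it, handle at +y.
There are look-alikes about, which are no part of the job. What is shaped like the tape_measure but turquoise is not meant.

How it is judged:
By the outcome, as a careful person would: the job done as asked, in the order asked, and still so for the second after the job is handed in, with the robot touching nothing.
It also fails if it takes over 112 s, if anything falls off the work surface, if the arm or the gripper's body presses on something with over 40 N, if the wrist force passes 120 N, or if a joint passes its speed limit or range.

### The arm

A 6-joint arm with a two-finger parallel gripper is mounted at the origin on a cart in front of the work surface, level with it; the furniture and walls round the work are solid. World frame = base frame: x ahead of the robot, y to its left, z up, the work surface at z = 0. Lengths are in mm, angles in rad, forces in N, time in s.
With the tool pointing down it reaches from about 300 to 775 mm from the base axis. Payload 14.6 kg.
Tool frame: the origin (TCP) lies between the finger pads, 19 mm behind the fingertips; this is the grasp point; z points along the fingers, y is the line along which they close (so a half turn about z gives the same grasp; the last joint's range is limited). The gripper opens to 94 mm and grips with 3 to 60 N. Pads are 16 mm wide; open, the fingers measure 119 mm over their backs; the gripper's body (75 mm by 177 mm) begins 78 mm behind the grasp point.
Start: joints at [-1.347, 0.3, 1.521, -0, 1.321, -0.067], TCP at [157.688, -526.9, 224.246] pointing down, gripper open.
Joint ranges: [-3.03, 3.03], [-0.79, 2.21], [0.23, 2.52], [-1.04, 4.18], [0, 3.07], [-2.55, 2.55]. Speed limits (rad/s): [2.22, 2.22, 2.57, 3.14, 3.14, 3.14].

### API

Orientations are given as [roll, pitch, yaw] about the fixed x, y, z axes, in that order (R = Rz(yaw) Ry(pitch) Rx(roll)).
In Python, from cell import manip, camera gives the robot as it stands.
- The arm moves only by the tool move_arm, never from a script. Its arguments are lists of equal length, an entry for each row: "dp": the shift along the world's x, y, z in mm, a list of three; "rotation": the turn, a rotation vector about the world's x, y, z in rad, a list of three; "hand": the opening, from 0 (shut) to 1 (fully open). A call has 1 to 10 rows; each row shifts and turns the commanded pose from where the row before left it; what a row does not reach is not made up. A row lasts 1/8 s, in which the tool goes at most 62.5 mm and 10.7 degrees, less where a joint would pass 70% of its speed; a pose out of reach is approached as far as the arm can. A call with a gripper value outside its range is refused whole. The fingers move at their own pace and stop on an object; "newtons" is the grip in N (left out, the last holds). Time passes only in rows, so rows that do not move let the fingers close. It gives the time, the measured TCP pose, the force, the opening and the grip force at its end, in the units of the state.
- manip.read_state(): the state, without advancing time (a new reading comes with each control period).
- camera(name): name is "scene" or "top" or "wrist"; returns a dict with "image" (400x640x3 uint8, red, green, blue), "fx", "fy", "cx", "cy" (pixels), "R" (3x3) and "t" (3): a world point X has camera coordinates R X + t; the wrist camera has in their place "mount" (4x4, takes a point from camera to tool coordinates, whose origin is the TCP and whose axes are the flange's). Camera axes: x right, y down, z forward; pixel columns grow to the right and rows downward; lengths in mm; the calibration is good to about 2 mm. A picture is of the moment at which its call begins: read the wrist's pose just before it. There is no depth.
- manip.sign_off(): hands the job in; it is judged then, once.
The state is a dict: "clock": time; "joints": joint angles; "qd": joint speeds; "effort": joint torques, N m; "eef_pos": TCP position; "eef_rot": TCP orientation; "wrist_force": force on the tool from outside, world axes, zero at the start; "moment": the same for the moment, N m; "finger_gap": finger opening in mm; "finger_force": force on a finger pad.
Only numpy, scipy, OpenCV 4.12 (cv2) and the standard library are available. Lean on these libraries where they do the work, as an engineer would, in place of code of your own. Each camera call takes 0.05 s, during which the arm holds its last target. There are 200 camera calls.

## Working session

There is one attempt and no reset: what is moved stays moved. The work goes in short steps, Python scripts to look and compute and a tool call to move; the robot and the scene stay as the last step left them, time stands still between calls to the robot, and variables do not carry over. Pictures are saved under pics/ and viewed, at most 16 in all, crops included, and the job is handed in when it is done.

Besides the shell and the picture viewer there is one more tool, called after "Call:" as name(argument=value, ...) on one line, values as JSON. move_arm: Moves the arm, as the interface text tells. Its arguments: {"type":"object","properties":{"dp":{"type":"array","items":{"type":"array","items":{"type":"number"}}},"rotation":{"type":"array","items":{"type":"array","items":{"type":"number"}}},"hand":{"type":"array","items":{"type":"number"}},"newtons":{"type":"number"}},"required":["dp","rotation","hand"]}

```bash
mkdir -p pics; ls; python3 - <<'E'
from cell import manip, camera
import cv2,pickle
print(manip.read_state())
for n in("scene","top"):
    c=camera(n); cv2.imwrite(f"pics/{n}0.png",cv2.cvtColor(c["image"],cv2.COLOR_RGB2BGR)); pickle.dump(c,open(f"pics/{n}0.pkl","wb"))
    print(n,c["fx"],c["fy"],c["cx"],c["cy"],c["R"],c["t"])
E
```

```text
pics
{'clock': 0.0, 'joints': array([-1.34658684e+00,  3.00495108e-01,  1.52161893e+00, -3.19821367e-05,
        1.32069137e+00, -6.66233767e-02]), 'qd': array([-0.00030023, -0.00103602, -0.00091968,  0.00013179, -0.00103962,
        0.00111502]), 'effort': array([ 4.31590797e-05, -5.31808662e+01, -3.52734590e+01,  7.08745932e-02,
        2.44126737e-02, -7.24643428e-05]), 'eef_pos': array([ 157.63319386, -526.66063521,  223.65713679]), 'eef_rot': array([-3.14038052e+00, -4.98296628e-05,  2.90840772e-01]), 'wrist_force': array([-0.20460201, -0.33520843,  0.42554116]), 'moment': array([-0.00167655,  0.00300978, -0.0855059 ]), 'finger_force': 0.0, 'finger_gap': 93.47158581887639}
scene 498.82068055450475 498.82068055450475 312.04470576354214 200.678476168393 [[-0.73393752 -0.67890736 -0.02050629]
 [-0.26076509  0.30952238 -0.91443833]
 [ 0.62716607 -0.66579328 -0.40420543]] [ 427.4380515   132.21540601 1357.23411255]
top 372.63191956858174 372.63191956858174 314.9106571889211 199.69609355151135 [[ 3.76495222e-03 -9.99756912e-01 -2.17242442e-02]
 [-9.85312884e-01 -5.31147166e-08 -1.70758660e-01]
 [ 1.70717150e-01  2.20480759e-02 -9.85073366e-01]] [ 108.87696355  513.35567028 1224.7436636 ]
```

```bash
python3 - <<'E'
import cv2
for n in("scene","top"):
    cv2.imwrite(f"pics/{n}0b.png",cv2.resize(cv2.imread(f"pics/{n}0.png"),(800,500),interpolation=cv2.INTER_CUBIC))
E
```

```text
(no output)
```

View pics/top0.png

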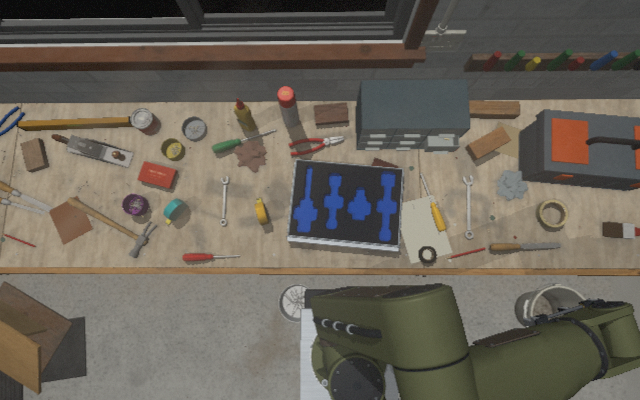

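View pics/scene0.png

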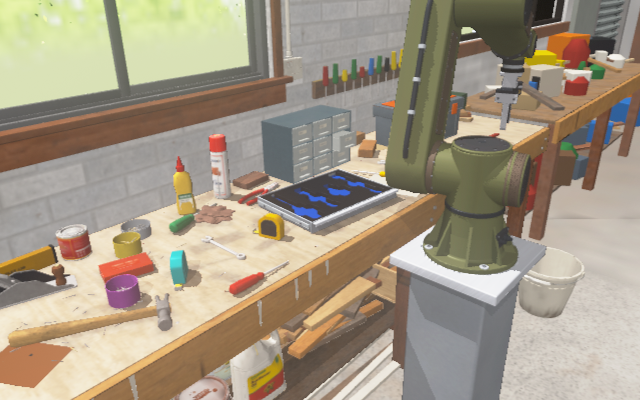

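The top view shows the drawer at (347,205), with a spanner on each side at (224,200) and (468,207). The yellow screwdriver is at (433,205), the yellow tape at (262,211), and the turquoise look-alike at (173,210). Next I'll enlarge the working area.

```bash
python3 - <<'E'
import cv2
i=cv2.imread("pics/top0.png")
a=cv2.resize(i[155:255,200:300],(600,600),interpolation=cv2.INTER_CUBIC)
b=cv2.resize(i[155:255,400:500],(600,600),interpolation=cv2.INTER_CUBIC)
c=cv2.resize(i[150:255,280:410],(780,630),interpolation=cv2.INTER_CUBIC)[:600]
import numpy as np
cv2.imwrite("pics/ab.png",cv2.resize(np.hstack([i[155:255,205:285],i[155:255,410:490]]),(800,500),interpolation=cv2.INTER_CUBIC))
cv2.imwrite("pics/c.png",c)
E
```

```text
(no output)
```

View pics/ab.png

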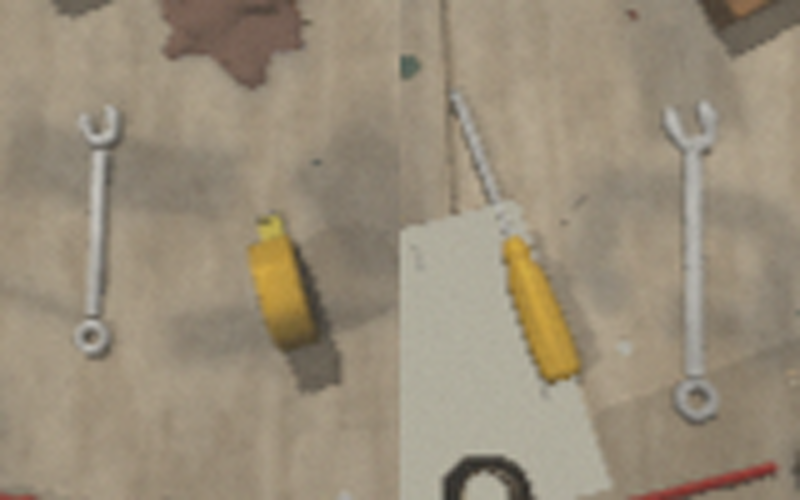

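View pics/c.png

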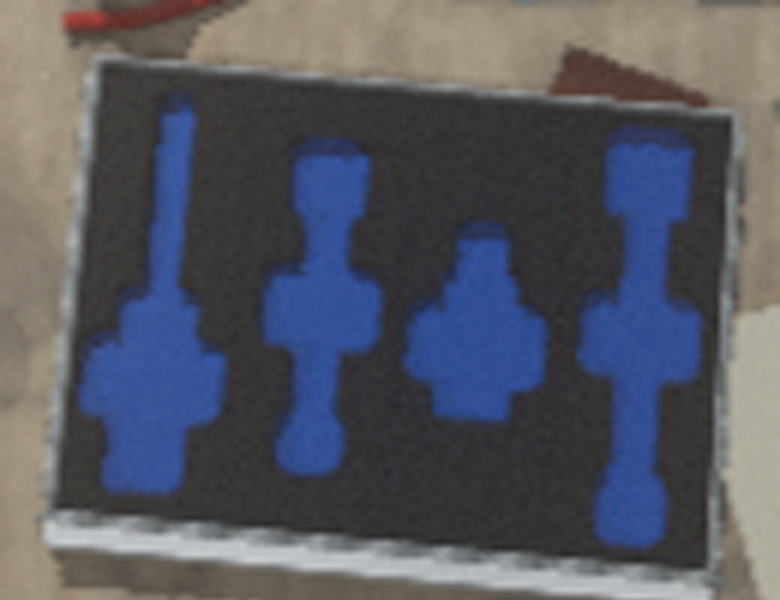

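```bash
cat > h.py <<'E'
import numpy as np,cv2,pickle
from scipy.spatial.transform import Rotation as Ro
def load(n): return pickle.load(open(f"pics/{n}.pkl","rb"))
def snap(name,out):
    from cell import manip,camera
    s=manip.read_state(); c=camera(name)
    if name=="wrist":
        T=np.eye(4);T[:3,:3]=Ro.from_euler("xyz",s["eef_rot"]).as_matrix();T[:3,3]=s["eef_pos"]
        W=np.linalg.inv(T@np.array(c["mount"]));c["R"],c["t"]=W[:3,:3],W[:3,3]
    pickle.dump(c,open(f"pics/{out}.pkl","wb"))
    cv2.imwrite(f"pics/{out}.png",cv2.cvtColor(c["image"],cv2.COLOR_RGB2BGR));return c
def w(c,p,z):
    "pixel p -> world xy at height z"
    R=np.array(c["R"]);d=R.T@np.array([(p[0]-c["cx"])/c["fx"],(p[1]-c["cy"])/c["fy"],1]);o=-R.T@np.array(c["t"])
    return (o+d*(z-o[2])/d[2])[:2]
def px(c,X):
    q=np.array(c["R"])@np.array(X)+c["t"];return np.array([q[0]/q[2]*c["fx"]+c["cx"],q[1]/q[2]*c["fy"]+c["cy"]])
def line(c,a,b,z):
    "a far(-y) end, b +y end: mid point, length, yaw of object's y axis minus that of world -x"
    A,B=w(c,a,z),w(c,b,z);d=B-A;print("mid",((A+B)/2).round(1),"far",A.round(1),"near",B.round(1),"len",np.hypot(*d).round(1),"yaw(deg from -x)",np.degrees(np.arctan2(-d[1],-d[0])).round(1))
E
python3 - <<'E'
from h import *
from cell import camera
c=load("top0"); print("campos",-np.array(c["R"]).T@c["t"]); m=camera("wrist");print(m["mount"],m["fx"],m["cx"],m["cy"])
L=lambda u,v:(205+u/5,155+v/5); Rr=lambda u,v:(410+(u-400)/5,155+v/5); C=lambda u,v:(280+u/6,150+v/6)
print("small");line(c,L(102,105),L(92,357),5)
print("big");line(c,Rr(692,102),Rr(696,422),5)
print("sd");line(c,Rr(455,92),Rr(565,380),11)
print("tape case top");line(c,L(268,270),L(295,345),60)
print("tongue",w(c,L(270,225),5))
print("drawer ends (foam top z32)")
for a,b in(((98,60),(55,512)),((737,112),(708,568))):line(c,C(*a),C(*b),32)
for n,a,b in(("sd",(178,97),(143,494)),("sm",(333,143),(311,474)),("tape",(483,227),(470,421)),("big",(652,132),(631,548))):print(n);line(c,C(*a),C(*b),30)
E
```

```text
campos [ 296.3212921    81.84728289 1296.48755993]
[[ 1.51416908e-04 -9.69794502e-01 -2.43923350e-01  6.95451558e+01]
 [ 9.99999984e-01  1.22579248e-04  1.33403484e-04  6.15114379e-01]
 [-9.94740248e-05 -2.43923366e-01  9.69794505e-01 -1.59936872e+02]
 [ 0.00000000e+00  0.00000000e+00  0.00000000e+00  1.00000000e+00]] 328.97866963771725 322.19463211460777 199.2133258619857
small
mid [515.8 430.8] far [606.2 431.3] near [425.4 430.2] len 180.7 yaw(deg from -x) 0.4
big
mid [ 494.6 -424.2] far [ 607.1 -430.3] near [ 382.2 -418.2] len 225.2 yaw(deg from -x) -3.1
sd
mid [ 511.7 -295.8] far [ 613.1 -262.9] near [ 410.3 -328.8] len 213.3 yaw(deg from -x) 18.0
tape case top
mid [453.5 289.1] far [478.8 298.9] near [428.2 279.3] len 54.3 yaw(deg from -x) 21.2
tongue [519.05259286 308.13696186]
drawer ends (foam top z32)
mid [524.9 186.5] far [657. 176.] near [392.7 197.1] len 265.1 yaw(deg from -x) -4.6
mid [ 493.6 -182.4] far [ 625.  -195.2] near [ 362.2 -169.5] len 264.0 yaw(deg from -x) -5.6
sd
mid [519.1 138.2] far [635.1 129. ] near [403.2 147.5] len 232.7 yaw(deg from -x) -4.5
sm
mid [511.   45.5] far [607.4  38.7] near [414.7  52.3] len 193.2 yaw(deg from -x) -4.0
tape
mid [501.2 -42.8] far [557.5 -47.4] near [445.  -38.1] len 112.9 yaw(deg from -x) -4.7
big
mid [ 493.5 -136.7] far [ 613.6 -146.2] near [ 373.4 -127.2] len 241.0 yaw(deg from -x) -4.5
```

Call:
move_arm(dp=[[50,10,0],[50,15,0],[50,15,-5],[50,15,-15],[50,15,-20],[50,15,-20],[37,16,-14],[0,0,0],[0,0,0]], rotation=[[0,0,-0.1],[0,0,-0.1],[0,0,-0.1],[0,0,-0.044],[0,0,0],[0,0,0],[0,0,0],[0,0,0],[0,0,0]], hand=[0.6,0.6,0.6,0.6,0.6,0.6,0.6,0.6,0.6], newtons=25)

```text
clock: 1.27
eef_pos: [494.3, -426.1, 150.3]
eef_rot: [3.142, 0.0, -0.053]
wrist_force: [-0.2, 0.3, 0.1]
finger_gap: 56.1
finger_force: 0.0
```

```bash
python3 - <<'E'
from h import *
c=snap("wrist","w1")
E
```

```text
(no output)
```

View pics/w1.png

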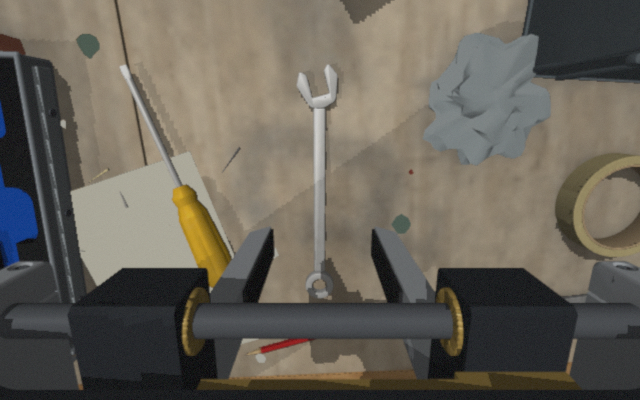

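The wrist view shows the big spanner centred: jaw tips at (303,72) and (331,68), shank from (320,108) to (320,268), ring end near (319,297). The screwdriver tip is at (124,68).

```bash
python3 - <<'E'
from h import *
c=load("w1")
line(c,(317.5,68),(319,297),6)
line(c,(320,112),(320,265),6)
print("sd");line(c,(124,68),(186,192),9)
print("tcp px",px(c,(494.3,-426.1,6)))
E
```

```text
mid [ 494.4 -423.4] far [ 604.8 -428.9] near [ 384.  -417.9] len 221.2 yaw(deg from -x) -2.8
mid [ 493.8 -425. ] far [ 567.9 -429. ] near [ 419.7 -420.9] len 148.5 yaw(deg from -x) -3.1
sd
mid [ 557.7 -281.3] far [ 613.3 -263.1] near [ 502.1 -299.4] len 117.0 yaw(deg from -x) 18.1
tcp px [321.15731189 192.35857411]
```

Call:
move_arm(dp=[[0,1,-45],[0,0,-45],[0,0,-25],[0,0,-14.5],[0,0,0],[0,0,0],[0,0,0],[0,0,0],[0,0,0]], rotation=[[0,0,0],[0,0,0],[0,0,0],[0,0,0],[0,0,0],[0,0,0],[0,0,0],[0,0,0],[0,0,0]], hand=[0.6,0.6,0.6,0.6,0.6,0,0,0,0], newtons=30)

```text
clock: 2.45
eef_pos: [494.8, -424.9, 20.9]
eef_rot: [3.141, -0.0, -0.053]
wrist_force: [0.6, 0.0, -0.3]
finger_gap: 20.0
finger_force: 0.0
```

Call:
move_arm(dp=[[0,0,0],[0,0,0],[0,0,0],[0,0,15],[0,0,40],[0,0,45],[1,50,10],[1,55,0],[1,55,0],[0,55,0]], rotation=[[0,0,0],[0,0,0],[0,0,0],[0,0,0],[0,0,0],[0,0,0],[0,0,-0.03],[0,0,0],[0,0,0],[0,0,0]], hand=[0,0,0,0,0,0,0,0,0,0])

```text
clock: 3.7
eef_pos: [497.6, -208.3, 131.8]
eef_rot: [3.141, -0.001, -0.083]
wrist_force: [0.9, 0.8, -1.2]
finger_gap: 10.6
finger_force: 30.0
```

Call:
move_arm(dp=[[0,50,0],[0,24,0],[0,0,0],[0,0,0]], rotation=[[0,0,0],[0,0,0],[0,0,0],[0,0,0]], hand=[0,0,0,0])

```text
clock: 4.2
eef_pos: [497.8, -136.7, 131.3]
eef_rot: [3.141, -0.001, -0.084]
wrist_force: [0.3, -1.1, -1.4]
finger_gap: 10.3
finger_force: 30.0
```

```bash
python3 - <<'E'
from h import *
c=snap("wrist","w2")
E
```

```text
(no output)
```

View pics/w2.png

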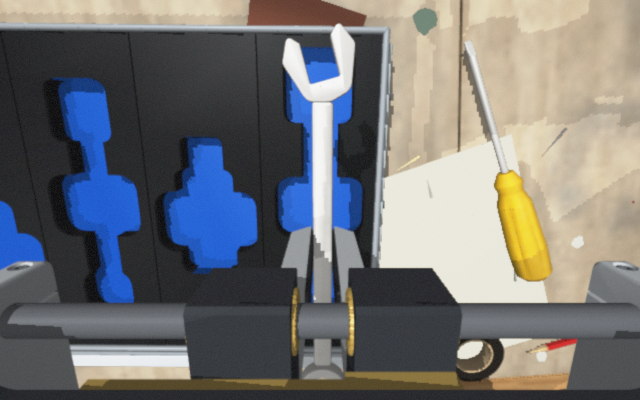

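The wrist view shows the big spanner held along its pocket. The head pocket spans x 286–352 with its far end at y 47, and the notch spans x 278–361. The foam seams run (131,38)–(156,262) and (256,36)–(265,262). The tape pocket spans y 138–270 and x 165–257, and the small spanner pocket spans y 79–302.

```bash
python3 - <<'E'
from h import *
c=load("w2")
print("seams");line(c,(131,38),(156,262),32);line(c,(256,36),(265,262),32)
for z in(18,30):
    print(z,"head far",w(c,(319,48),z),"head mid",w(c,(319,100),z),"notch",w(c,(278,205),z),w(c,(361,205),z),w(c,(300,178),z),w(c,(300,231),z))
    print(" tape far",w(c,(205,138),z),"near",w(c,(216,270),z),"notch",w(c,(165,215),z),w(c,(257,215),z))
    print(" small far",w(c,(82,79),z),"near",w(c,(116,302),z),"notch",w(c,(64,205),z),w(c,(140,205),z))
# spanner in hand: object z at TCP-18..
z=131.3-14
line(c,(322,105),(322,230),z)
print("jaw tip",w(c,(320,31),z+1))
E
python3 - <<'E'
import cv2
i=cv2.imread("pics/w2.png");cv2.imwrite("pics/w2c.png",cv2.resize(i[20:280,130:390],(600,600),interpolation=cv2.INTER_CUBIC))
E
```

```text
seams
mid [546.5  -1.2] far [633.8 -10.2] near [459.3   7.8] len 175.5 yaw(deg from -x) -5.9
mid [539.6 -92.7] far [ 627.6 -100.5] near [451.5 -84.8] len 176.8 yaw(deg from -x) -5.1
18 head far [ 618.46968405 -145.28275   ] head mid [ 580.33834507 -142.00629549] notch [497.02884079 -99.45333397] [ 491.0783379  -170.59765415] [ 518.89921915 -120.65648549] [ 471.93804847 -115.95614916]
 tape far [558.4139515  -46.51595321] near [441.16331276 -36.48081332] notch [496.27225057  -0.82849039] [489.62630877 -80.27675288]
 small far [611.54010265  41.87868808] near [416.84367345  61.30695415] notch [512.36620065  83.92041795] [506.92009628  18.8066956 ]
30 head far [ 616.22061418 -145.19882817] head mid [ 579.76372719 -142.06625179] notch [ 500.11257242 -101.38190787] [ 494.42337248 -169.40208524] [ 521.02256231 -121.65397067] [ 476.12358582 -117.16003905]
 tape far [558.80209405 -50.76915313] near [446.70025341 -41.17468383] notch [499.38920616  -7.08795248] [493.03510595 -83.04742321]
 small far [609.59532976  33.7438363 ] near [423.44855636  52.31895376] notch [514.77642662  73.93939816] [509.56947567  11.68499848]
mid [ 539.6 -141. ] far [ 573.  -143.8] near [ 506.1 -138.2] len 67.1 yaw(deg from -x) -4.8
jaw tip [ 607.15400987 -145.70649148]
```

View pics/w2c.png

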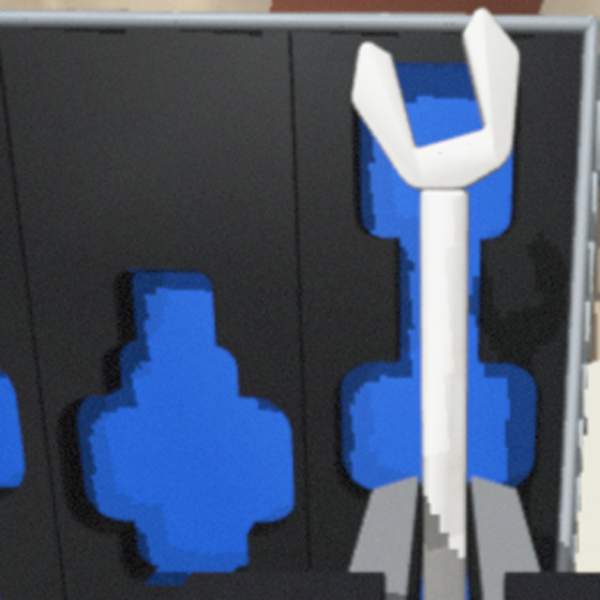

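Call:
move_arm(dp=[[0,0,-40],[0,0,-30],[0,0,-15],[0,0,-7],[0,0,0],[0,0,0],[0,0,0],[0,0,0],[0,0,0]], rotation=[[0,0,0],[0,0,0],[0,0,0],[0,0,0],[0,0,0],[0,0,0],[0,0,0],[0,0,0],[0,0,0]], hand=[0,0,0,0,0,0.35,0.35,0.35,0.35])

```text
clock: 5.38
eef_pos: [497.7, -135.9, 38.9]
eef_rot: [3.142, -0.0, -0.083]
wrist_force: [0.0, -0.4, 0.2]
finger_gap: 32.9
finger_force: 0.0
```

Call:
move_arm(dp=[[0,0,40],[0,0,50],[2,55,20],[2,55,0],[2,55,0],[2,55,0],[2,55,0],[2,55,0],[2,55,0],[2,55,0]], rotation=[[0,0,0],[0,0,0],[0,0,0.084],[0,0,0],[0,0,0],[0,0,0],[0,0,0],[0,0,0],[0,0,0],[0,0,0]], hand=[0.35,0.35,0.5,0.5,0.5,0.5,0.5,0.5,0.5,0.5])

```text
clock: 6.62
eef_pos: [513.5, 306.0, 148.8]
eef_rot: [-3.141, -0.0, 0.001]
wrist_force: [0.2, 0.1, 1.6]
finger_gap: 47.0
finger_force: 0.0
```

Call:
move_arm(dp=[[2,55,0],[0,55,0],[0,15,0],[0,0,0],[0,0,0]], rotation=[[0,0,0],[0,0,0],[0,0,0],[0,0,0],[0,0,0]], hand=[0.5,0.5,0.5,0.5,0.5])

```text
clock: 7.25
eef_pos: [516.1, 427.7, 148.8]
eef_rot: [3.141, 0.0, -0.0]
wrist_force: [-0.6, -1.0, 0.2]
finger_gap: 46.9
finger_force: 0.0
```

```bash
python3 - <<'E'
from h import *
c=snap("wrist","w3");snap("top","top3")
E
```

```text
(no output)
```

View pics/w3.png

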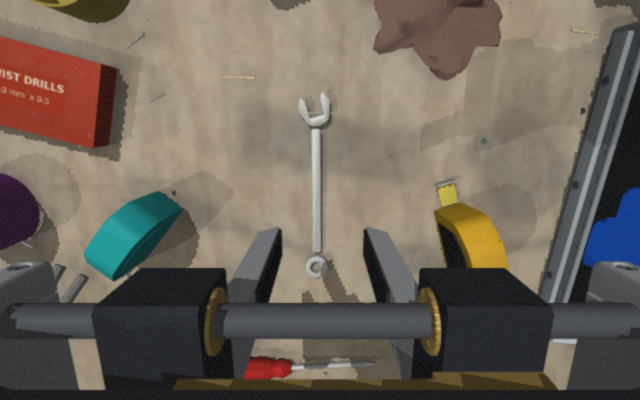

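The wrist view shows the small spanner: jaw tips at (302,96) and (326,93), shank from (316.5,130) to (317,250), ring end at y 278. The yellow tape is at (470,235), with its tongue tip at (447,182) and tongue base at (450,203). The turquoise look-alike is at (135,235) and isn't wanted.

```bash
python3 - <<'E'
from h import *
c=load("w3")
line(c,(314.5,93),(316,278),6)
line(c,(316.5,130),(317,250),6)
print("tongue tip",w(c,(436,184),4),w(c,(460,179),4),"tongue base",w(c,(452,205),4))
print("left lower edge",w(c,(442,225),0),"case top far corners",w(c,(437,209),45),w(c,(471,203),45))
t=load("top3");i=t["image"][150:250,280:500];cv2.imwrite("pics/t3.png",cv2.cvtColor(cv2.resize(i,(792,360),interpolation=cv2.INTER_CUBIC),4))
E
```

```text
mid [516.7 433.3] far [605.8 433.5] near [427.6 433. ] len 178.2 yaw(deg from -x) 0.1
mid [516.  431.9] far [574.  431.9] near [458.  431.9] len 116.0 yaw(deg from -x) -0.0
tongue tip [523.94183112 319.28207449] [528.72946954 297.10373244] tongue base [503.39537836 302.19798726]
left lower edge [481.86241358 308.47268144] case top far corners [511.04192767 331.13145776] [516.20139428 303.37307048]
```

View pics/t3.png

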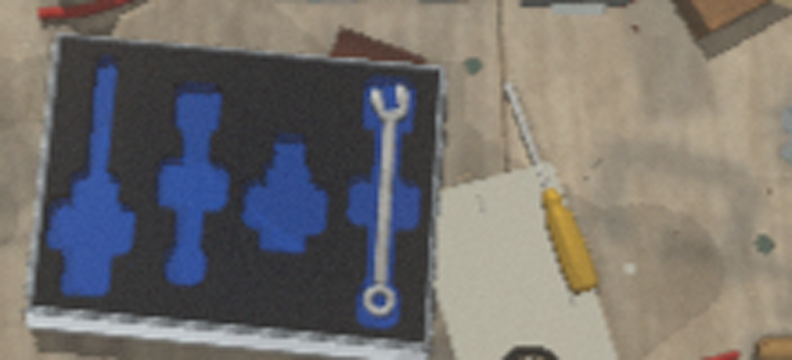

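The top view shows the big spanner lying in its cut-out. Next I'll grasp the small one.

Call:
move_arm(dp=[[0,4,-45],[0,0,-45],[0,0,-25],[0,0,-13],[0,0,0],[0,0,0],[0,0,0],[0,0,0],[0,0,0],[0,0,0]], rotation=[[0,0,0],[0,0,0],[0,0,0],[0,0,0],[0,0,0],[0,0,0],[0,0,0],[0,0,0],[0,0,0],[0,0,0]], hand=[0.5,0.5,0.5,0.5,0.5,0,0,0,0,0])

```text
clock: 8.6
eef_pos: [515.7, 433.1, 20.9]
eef_rot: [-3.142, -0.0, 0.001]
wrist_force: [-1.4, -0.1, 1.2]
finger_gap: 8.1
finger_force: 30.0
```

Call:
move_arm(dp=[[0,0,15],[0,0,45],[0,0,50],[-1,-50,0],[-1,-55,0],[-1,-55,0],[0,-55,0],[0,-55,0],[0,-55,0],[0,-45,0]], rotation=[[0,0,0],[0,0,0],[0,0,0],[0,0,-0.084],[0,0,0],[0,0,0],[0,0,0],[0,0,0],[0,0,0],[0,0,0]], hand=[0,0,0,0,0,0,0,0,0,0])

```text
clock: 9.85
eef_pos: [512.6, 61.2, 131.8]
eef_rot: [-3.142, -0.001, -0.084]
wrist_force: [0.3, -0.3, -1.0]
finger_gap: 8.2
finger_force: 30.0
```

Call:
move_arm(dp=[[0,-18,0],[0,0,0],[0,0,0]], rotation=[[0,0,0],[0,0,0],[0,0,0]], hand=[0,0,0])

```text
clock: 10.22
eef_pos: [512.8, 46.2, 131.0]
eef_rot: [-3.141, -0.0, -0.082]
wrist_force: [-0.4, -0.3, -1.4]
finger_gap: 7.9
finger_force: 30.0
```

```bash
python3 - <<'E'
from h import *
c=snap("wrist","w4")
E
```

```text
(no output)
```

View pics/w4.png

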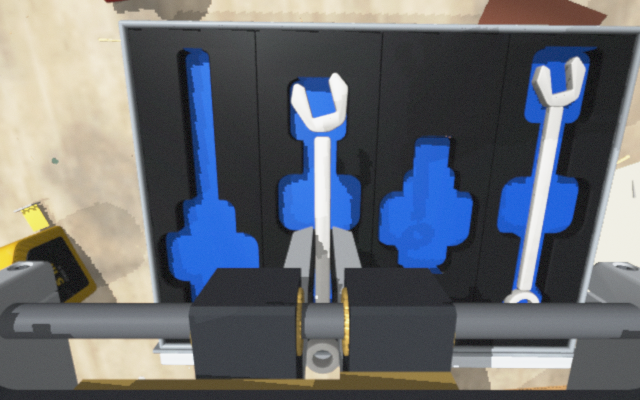

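The wrist view shows the small spanner over its pocket: head pocket x 290–347 with its far end at y 77, notch x 277–360. The screwdriver slot runs from (197,49) to (206,195), with its notch at x 168–258. The tape pocket's tongue slot is x 415–450 with its far end at y 137, and its notch is x 379–472.

```bash
python3 - <<'E'
from h import *
c=load("w4")
for z in(18,30):
    print(z,"notch",w(c,(318.5,205),z),"head",w(c,(318.5,110),z),"far",w(c,(318.5,77),z))
    print("sd far",w(c,(197,49),z),"shaft",w(c,(206,195),z),"notch",w(c,(213,255),z))
    print("tape far",w(c,(432,137),z),"near",w(c,(423,270),z),"notch",w(c,(425.5,215),z))
print("seams");line(c,(256,35),(266,262),32);line(c,(381,35),(375,200),32)
line(c,(322,140),(322,225),117); print("tcp",px(c,(512.8,46.2,131)))
E
```

```text
18 notch [509.08301744  48.71908736] head [587.58622911  42.03806867] far [612.41735173  39.92481508]
sd far [640.26157274 131.12727005] shaft [525.74862314 143.57254894] notch [470.71243835 146.5875647 ]
tape far [558.77678509 -48.51487407] near [440.68753417 -40.28580433] notch [492.5529571  -42.83992687]
30 notch [512.30106997  48.31119301] head [587.35238612  41.92394802] far [611.0916497   39.90361713]
sd far [637.71152154 127.09577317] shaft [528.23386578 138.99381581] notch [475.61769867 141.87625713]
tape far [559.80973347 -44.64725575] near [446.91303133 -36.78002967] notch [496.4978594  -39.22184388]
seams
mid [554.7  89.8] far [643.   82.4] near [466.4  97.1] len 177.3 yaw(deg from -x) -4.8
mid [574.4  -2.6] far [635.6  -7.4] near [513.3   2.2] len 122.7 yaw(deg from -x) -4.5
mid [547.2  42.5] far [570.5  40.6] near [524.   44.4] len 46.6 yaw(deg from -x) -4.7
tcp [320.29184338 254.10854175]
```

Call:
move_arm(dp=[[0,0,-40],[0,0,-30],[0,0,-15],[0,0,-7],[0,0,0],[0,0,0],[0,0,0],[0,0,0],[0,0,0]], rotation=[[0,0,0],[0,0,0],[0,0,0],[0,0,0],[0,0,0],[0,0,0],[0,0,0],[0,0,0],[0,0,0]], hand=[0,0,0,0,0,0.33,0.33,0.33,0.33])

```text
clock: 11.4
eef_pos: [512.8, 45.1, 38.9]
eef_rot: [-3.142, -0.0, -0.083]
wrist_force: [-0.0, -0.9, -0.2]
finger_gap: 30.8
finger_force: 0.0
```

Call:
move_arm(dp=[[0,0,40],[0,0,50],[-8,-50,10],[-8,-52,0],[-8,-52,0],[-8,-52,0],[-8,-52,0],[-8,-52,0],[-2,-47,0],[0,0,0]], rotation=[[0,0,0],[0,0,0],[0,0,0.1],[0,0,0.1],[0,0,0.1],[0,0,0.099],[0,0,0],[0,0,0],[0,0,0],[0,0,0]], hand=[0.33,0.33,0.7,0.7,0.7,0.7,0.7,0.7,0.7,0.7])

```text
clock: 12.65
eef_pos: [462.0, -314.3, 138.4]
eef_rot: [3.142, 0.0, 0.312]
wrist_force: [-0.2, 1.2, -0.2]
finger_gap: 65.6
finger_force: 0.0
```

```bash
python3 - <<'E'
from h import *
c=snap("wrist","w5");t=snap("top","top5")
a=c["image"][:,100:500];b=cv2.resize(t["image"][155:255,280:380],(400,400),interpolation=cv2.INTER_CUBIC)
cv2.imwrite("pics/v5.png",cv2.cvtColor(np.hstack([a,b]),4))
E
```

```text
(no output)
```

View pics/v5.png

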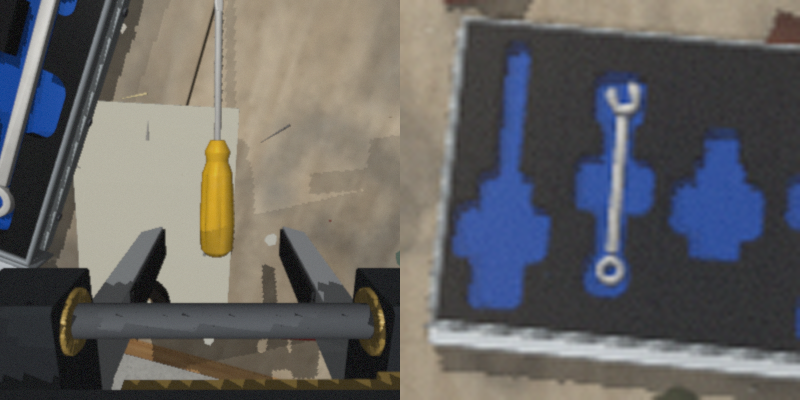

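The small spanner is home. The screwdriver handle spans wrist pixels (317,141) to (316,256), and its axis runs nearly straight up the image.

```bash
python3 - <<'E'
from h import *
c=load("w5")
line(c,(317.3,141),(316,256),15)
line(c,(319,5),(317.5,130),8)
line(c,(319,5),(316,230),14)
print(px(c,(463,-312,14)))
E
```

```text
mid [ 457.4 -311.3] far [ 507.8 -295.8] near [ 407.  -326.7] len 105.4 yaw(deg from -x) 17.0
mid [ 562.7 -279. ] far [ 609.1 -264.8] near [ 516.3 -293.2] len 97.0 yaw(deg from -x) 17.0
mid [ 519.2 -292.3] far [ 607.4 -265.4] near [ 431.  -319.1] len 184.4 yaw(deg from -x) 16.9
[319.31138709 195.18591392]
```

Call:
move_arm(dp=[[1,4.5,-40],[0,0,-40],[0,0,-25],[0,0,-12],[0,0,0],[0,0,0],[0,0,0],[0,0,0],[0,0,0],[0,0,0]], rotation=[[0,0,-0.014],[0,0,0],[0,0,0],[0,0,0],[0,0,0],[0,0,0],[0,0,0],[0,0,0],[0,0,0],[0,0,0]], hand=[0.7,0.7,0.7,0.7,0.7,0.2,0.2,0.2,0.2,0.2])

```text
clock: 14.0
eef_pos: [463.8, -307.5, 22.0]
eef_rot: [3.141, -0.0, 0.302]
wrist_force: [-0.6, -0.1, 2.4]
finger_gap: 27.7
finger_force: 29.9
```

Call:
move_arm(dp=[[0,0,15],[0,0,45],[0,0,45],[1,50,0],[1,55,0],[1,55,0],[1,55,0],[1,55,0],[1,55,0],[0,55,0]], rotation=[[0,0,0],[0,0,0],[0,0,0],[0,0,-0.1],[0,0,-0.1],[0,0,-0.1],[0,0,-0.086],[0,0,0],[0,0,0],[0,0,0]], hand=[0.2,0.2,0.2,0.2,0.2,0.2,0.2,0.2,0.2,0.2])

```text
clock: 15.25
eef_pos: [469.6, 74.4, 127.8]
eef_rot: [-3.141, -0.001, -0.084]
wrist_force: [0.5, -0.1, -0.7]
finger_gap: 28.0
finger_force: 29.9
```

Call:
move_arm(dp=[[0,50,0],[0,20,0],[0,0,0],[0,0,0]], rotation=[[0,0,0],[0,0,0],[0,0,0],[0,0,0]], hand=[0.2,0.2,0.2,0.2])

```text
clock: 15.75
eef_pos: [469.7, 141.9, 127.1]
eef_rot: [3.142, -0.0, -0.085]
wrist_force: [0.2, -0.3, 0.3]
finger_gap: 27.5
finger_force: 29.9
```

```bash
python3 - <<'E'
from h import *
c=snap("wrist","w6")
E
```

```text
(no output)
```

View pics/w6.png

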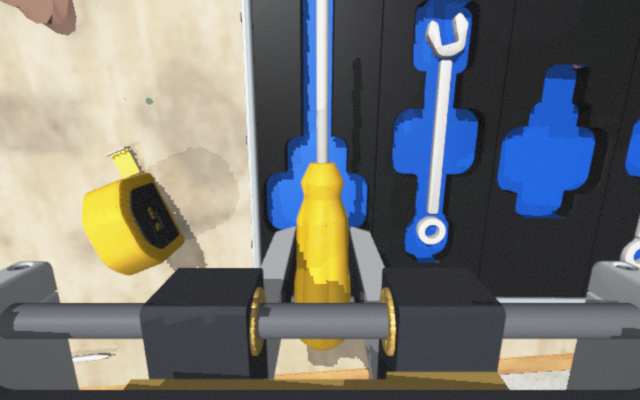

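```bash
python3 - <<'E'
from h import *
c=load("w6")
for z in(18,30):print(z,"slot",w(c,(317.5,60),z),"shoulder",w(c,(318,150),z),w(c,(318,138),z),"notch",w(c,(317.5,200),z),"notch far",w(c,(285,172),z))
line(c,(323,20),(322,163),117);line(c,(321,5),(322,163),120)
u=np.array([-.9965,.0837])
print("pred mid",np.array([469.7,141.9])-50*u,"tcp px",px(c,(469.7,141.9,120)))
E
```

```text
18 slot [581.16013592 135.10705992] shoulder [513.21279017 140.68299308] [522.78340702 139.84371254] notch [471.48173821 144.76606441] notch far [497.51783305 169.42678933]
30 slot [579.28807701 135.10565397] shoulder [514.37099669 140.43291579] [523.51479025 139.63106486] notch [474.5010353  144.33389333] notch far [499.37599166 167.89481749]
mid [549.4 134.1] far [582.9 131. ] near [515.9 137.1] len 67.3 yaw(deg from -x) -5.2
mid [552.4 134.3] far [588.4 131.5] near [516.3 137.1] len 72.3 yaw(deg from -x) -4.5
pred mid [519.525 137.715] tcp px [320.44616674 248.82637966]
```

Call:
move_arm(dp=[[1,2.5,-35],[0,0,-30],[0,0,-15],[0,0,-7],[0,0,0],[0,0,0],[0,0,0],[0,0,0],[0,0,0]], rotation=[[0,0,0],[0,0,0],[0,0,0],[0,0,0],[0,0,0],[0,0,0],[0,0,0],[0,0,0],[0,0,0]], hand=[0.2,0.2,0.2,0.2,0.2,0.48,0.48,0.48,0.48])

```text
clock: 16.92
eef_pos: [470.7, 145.1, 39.8]
eef_rot: [-3.142, -0.0, -0.084]
wrist_force: [0.1, -0.9, -0.1]
finger_gap: 45.1
finger_force: 0.0
```

Call:
move_arm(dp=[[0,0,45],[0,0,55],[-1,50,20],[-1,50,0],[0,45,0],[0,0,0],[0,0,0]], rotation=[[0,0,0],[0,0,0.1],[0,0,0.1],[0,0,0.1],[0,0,0.081],[0,0,0],[0,0,0]], hand=[0.48,0.5,0.7,0.7,0.7,0.7,0.7])

```text
clock: 17.8
eef_pos: [468.6, 289.7, 159.5]
eef_rot: [3.141, 0.001, 0.296]
wrist_force: [0.1, 0.3, -0.9]
finger_gap: 65.4
finger_force: 0.0
```

```bash
python3 - <<'E'
from h import *
c=snap("wrist","w7");t=snap("top","top7")
a=c["image"][:,120:520];b=cv2.resize(t["image"][155:255,240:340],(400,400),interpolation=cv2.INTER_CUBIC)
cv2.imwrite("pics/v7.png",cv2.cvtColor(np.hstack([a,b]),4))
E
```

```text
(no output)
```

View pics/v7.png

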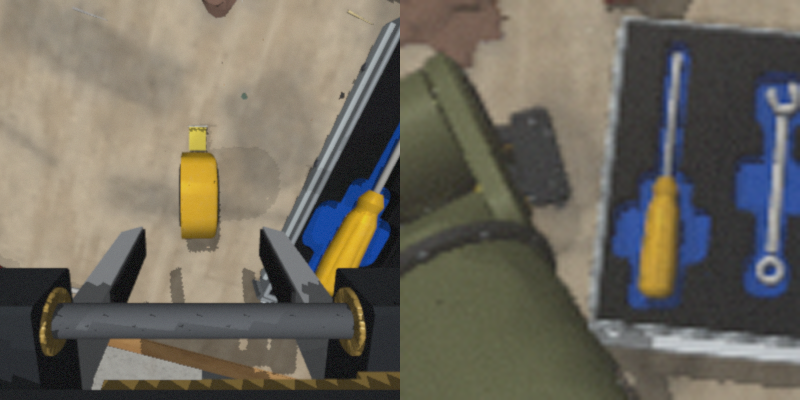

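The screwdriver is home. In the wrist view the tape stands aligned with the tool: tongue tip at (319,126), case x 300–339, y 152–238.

```bash
python3 - <<'E'
from h import *
c=load("w7")
line(c,(319,126),(319.5,195),3)
line(c,(319.5,160),(319.5,238),60)
print(w(c,(319,126),4),w(c,(319,195),68),w(c,(300,195),68),w(c,(339,195),68))
print(px(c,(468.6,289.7,60)))
E
```

```text
mid [494.2 299.7] far [526.  309.6] near [462.4 289.8] len 66.6 yaw(deg from -x) 17.3
mid [471.4 292.1] far [502.7 301.6] near [440.1 282.6] len 65.4 yaw(deg from -x) 16.9
[526.03279631 309.62228807] [477.2606023  294.24704956] [472.90255242 308.52185918] [481.84820787 279.2203294 ]
[321.34578459 204.17907561]
```

Call:
move_arm(dp=[[0,2,-40],[0,0,-45],[0,0,-28],[0,0,-10],[0,0,0],[0,0,0],[0,0,0],[0,0,0],[0,0,0]], rotation=[[0,0,0],[0,0,0],[0,0,0],[0,0,0],[0,0,0],[0,0,0],[0,0,0],[0,0,0],[0,0,0]], hand=[0.7,0.7,0.7,0.7,0.7,0.2,0.2,0.2,0.2], newtons=40)

```text
clock: 19.02
eef_pos: [468.7, 292.2, 37.0]
eef_rot: [-3.141, -0.0, 0.297]
wrist_force: [0.1, 0.6, 4.1]
finger_gap: 30.0
finger_force: 40.0
```

Call:
move_arm(dp=[[0,0,15],[0,0,45],[0,0,40],[4,-50,0],[4,-55,0],[4,-55,0],[4,-55,0],[4,-55,0],[3,-50,0],[0,-14,0]], rotation=[[0,0,0],[0,0,0],[0,0,0],[0,0,-0.1],[0,0,-0.1],[0,0,-0.1],[0,0,-0.081],[0,0,0],[0,0,0],[0,0,0]], hand=[0.2,0.2,0.2,0.2,0.2,0.2,0.2,0.2,0.2,0.2])

```text
clock: 20.27
eef_pos: [491.6, -44.2, 137.5]
eef_rot: [3.141, -0.001, -0.087]
wrist_force: [-0.2, 0.8, -2.7]
finger_gap: 29.8
finger_force: 40.0
```

Call:
move_arm(dp=[[0,0,0],[0,0,0],[0,0,0]], rotation=[[0,0,0],[0,0,0],[0,0,0]], hand=[0.2,0.2,0.2])

```text
clock: 20.65
eef_pos: [491.7, -40.8, 136.8]
eef_rot: [-3.142, -0.0, -0.083]
wrist_force: [-0.3, -0.1, -2.2]
finger_gap: 29.8
finger_force: 40.0
```

```bash
python3 - <<'E'
from h import *
c=snap("wrist","w8")
E
```

```text
(no output)
```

View pics/w8.png

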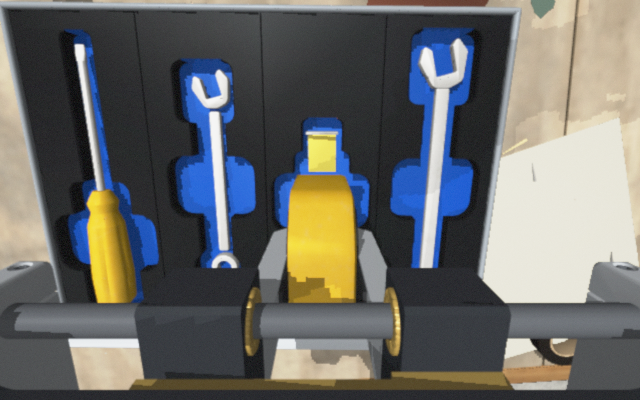

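The tape is held above its pocket: tongue pocket x 304–342 with its far end at y 118, notch x 275–370. The tongue tip is at (322,132).

```bash
python3 - <<'E'
from h import *
c=load("w8")
for z in(18,30):print(z,"far",w(c,(323,118),z),"notch",w(c,(322.5,200),z),"notch far",w(c,(285,174),z))
print("tongue tip",w(c,(322,132),104),"exp",np.array([491.7,-40.8])+60*np.array([.9965,-.0837]))
line(c,(262,35),(270,230),32);line(c,(386,35),(381,200),32)
E
```

```text
18 far [559.97280091 -48.08259553] notch [490.63873792 -41.95528594] notch far [516.20461151 -11.8064565 ]
30 far [560.02712272 -48.05954869] notch [493.67762773 -42.1959965 ] notch far [518.14298759 -13.34495962]
tongue tip [552.62444601 -46.70595516] exp [551.49  -45.822]
mid [547.3  -1.8] far [623.   -8.1] near [471.6   4.4] len 151.8 yaw(deg from -x) -4.7
mid [552.8 -94.9] far [615.4 -99.2] near [490.2 -90.6] len 125.5 yaw(deg from -x) -3.9
```

Call:
move_arm(dp=[[0,-1,-35],[0,0,-27],[0,0,-13],[0,0,-7],[0,0,0],[0,0,0],[0,0,0],[0,0,0],[0,0,0],[0,0,0]], rotation=[[0,0,0],[0,0,0],[0,0,0],[0,0,0],[0,0,0],[0,0,0],[0,0,0],[0,0,0],[0,0,0],[0,0,0]], hand=[0.2,0.2,0.2,0.2,0.2,0.2,0.5,0.5,0.5,0.5])

```text
clock: 21.95
eef_pos: [491.7, -42.9, 54.8]
eef_rot: [-3.142, -0.0, -0.084]
wrist_force: [-0.3, -0.1, 0.2]
finger_gap: 46.9
finger_force: 0.0
```

Call:
move_arm(dp=[[0,0,20],[0,0,45],[0,0,50],[0,0,50],[0,-60,0],[0,-60,0],[0,-60,0],[0,-60,0],[0,-60,0],[0,0,0]], rotation=[[0,0,0],[0,0,0],[0,0,0],[0,0,0],[0,0,0],[0,0,0],[0,0,0],[0,0,0],[0,0,0],[0,0,0]], hand=[0.5,0.5,0.5,0.5,0.5,0.5,0.5,0.5,0.5,0.5])

```text
clock: 23.2
eef_pos: [490.7, -346.1, 218.8]
eef_rot: [-3.141, 0.001, -0.088]
wrist_force: [0.4, 0.5, 0.3]
finger_gap: 46.9
finger_force: 0.0
```

```bash
python3 - <<'E'
from h import *
t=snap("top","top9")
cv2.imwrite("pics/v9.png",cv2.cvtColor(cv2.resize(t["image"][150:260,180:420],(800,367),interpolation=cv2.INTER_CUBIC),4))
E
```

```text
(no output)
```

View pics/v9.png

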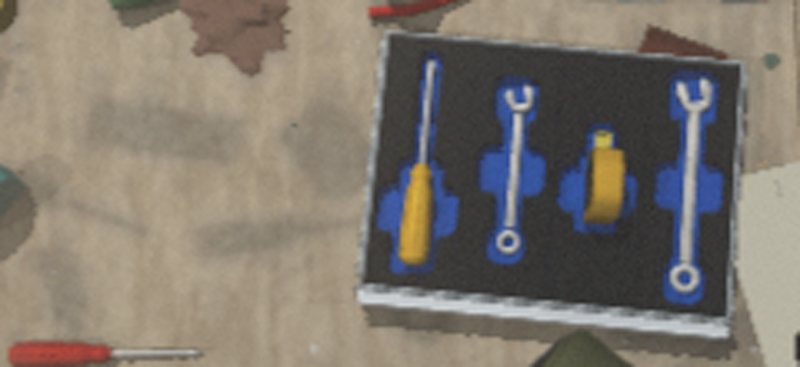

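All four tools lie in their own cut-outs, the red screwdriver hasn't moved, and the arm is clear, so I'm handing in.

```bash
python3 -c "
from cell import manip
print(manip.sign_off())"
```

```text
the job is handed in; nothing more can be done
None
```

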